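# Load and lock the slide scanner

## Robot

A 6-joint arm with a two-finger parallel gripper is mounted at the origin on the work surface. World frame = base frame: x ahead of the robot, y to its left, z up, the work surface at z = 0. Lengths are in m, angles in degrees, forces in N, time in s.
With the tool pointing down it reaches from about 0.25 to 0.725 m from the base axis. Payload 9.7 kg.
Tool frame: the origin (TCP) lies at the very end of the fingers, on their centre line; the grasp point (between the pads) lies 19 mm behind it; z points along the fingers, y is the line along which they close (so a half turn about z gives the same grasp; the last joint's range is limited). The gripper opens to 85 mm and grips with 20 to 120 N. Pads are 22 mm wide; open, the fingers measure 114 mm over their backs; the gripper's body (76 mm by 85 mm) begins 54 mm behind the grasp point. The pads swing forward as they close: fully open they stand 13 mm farther back than shut.
Start: joints at [-67.895, 4.979, 10.078, 95.1, 0, 90], TCP at [0.207, -0.51, 0.231] pointing down, gripper open.
Joint ranges: [-179.16, 179.16], [-48.56, 103.87], [-65.8, 70.77], [-126.05, 130.52], [-82.76, 87.17], [-180, 180]. Speed limits (degrees/s): [127.2, 127.2, 147.25, 180, 180, 180].

## Interface

Orientations are given as [roll, pitch, yaw] about the fixed x, y, z axes, in that order (R = Rz(yaw) Ry(pitch) Rx(roll)).
In Python, from workcell import bot gives the robot as it stands.
- The arm moves only by the tool arm_command, never from a script. Its argument "series" is a list of rows, each a list of 4 numbers: the shift along the tool's x, y, z in m, then the turn about the tool's z in rad. A call has exactly 5 rows; each row is the pose to reach, as a shift and turn from the pose commanded when the call began, along the tool's axes at that moment; what a row does not reach only later rows make up. A row lasts 1/10 s, in which the tool goes at most 50 mm and 8.59 degrees, less where a joint would pass 70% of its speed; a pose out of reach is approached as far as the arm can. A call with a gripper value outside its range is refused whole. "hand" is the finger opening in m, from 0 to 0.0854, set as the call begins (left out, the last holds). The fingers move at their own pace and stop on an object; "grip_force" is the grip in N (left out, the last holds). Time passes only in rows, so rows that repeat a pose let the fingers close, or fill a call up. It gives the time, the measured TCP pose, the force, the opening and the grip force at its end, in the units of the state.
- bot.get_obs(): the state, without advancing time (a new reading comes with each control period).
- bot.camera(name): name is "scene" or "top" or "wrist"; returns a dict with "color" (420x560x3 uint8, blue, green, red), "camera_matrix" (3x3 intrinsics, pixels), "xyz" and "orientation" of the camera in the world; the wrist camera has in their place "T_tool_cam" (4x4, takes a point from camera to tool coordinates, whose origin is the TCP and whose axes are the flange's). Camera axes: x right, y up, looking along -z (the intrinsics and any distortion apply to the point x, -y, -z); pixel columns grow to the right and rows downward; lengths in m; the calibration is good to about 2 mm. A picture is of the moment at which its call begins: read the wrist's pose just before it. There is no depth.
- bot.job_done(): hands the job in; it is judged then, once.
Trained networks look in the newest picture that a camera, given by its name, has taken for a name from the list of things; names that differ only in an ending like _2 or _b are one class to them, and where a whole thing is asked for, a point or a joint stands for the part that bears it (a point fixed in the world has none). Each returns a list of dicts, best first, with "confidence" (0 to 1); they miss things now and then, are a little off and sometimes report something else, mostly with a low value. They report only what shows in the picture. A call takes as long as a camera call. They do not tell look-alikes from the thing itself.
- bot.find_in(camera, target): "location" ([column, row] in pixels, amid what is visible of it).
- bot.mark_of(camera, target): "location" ([column, row] in pixels: a listed point, or the origin of a listed thing).
The state is a dict: "time": time; "q": joint angles; "qd": joint speeds; "joint_efforts": joint torques, N m; "ee_pos": TCP position; "tcp_rot": TCP orientation; "wrist_force": force on the tool from outside, world axes, zero at the start; "torque": the same for the moment, N m; "opening": finger opening in m; "grasp_force": force on a finger pad.
Only numpy, scipy, OpenCV 4.12 (cv2) and the standard library are available. Lean on these libraries where they do the work, as an engineer would, in place of code of your own. Each camera call takes 0.05 s, during which the arm holds its last target. There are 200 camera calls.

## Task

Load the slide scanner: set the small white lidded dish down flat and centred between the four round stop pins of its stage plate, and the long grey slide cassette flat and centred between the flat stops under the scan head, lengthways as its stops stand (either end first). When both lie there and are let go, push the black lock grip on the scanner's front ledge all the way to its end stop on the scan-head side. Keep both samples level, set them down rather than drop them, do not bump the scan head, and leave everything else where it stands.

Things in the scene. Friction and masses are not known exactly. Their poses are not given: they have to be found in the camera images.
- dish_centre (a point): centre (half-way up) of the small white lidded dish: a round dish 60 mm in diameter, 26 mm high, about 60 g, lying on the counter lid up; z is up. It is the only white disc of this size.
- cassette_centre (a point): centre (half-way up) of the slide cassette: a flat grey plastic block 120 mm long (its x), 46 mm wide (its y), 20 mm thick (z up), about 100 g, with a glass slide let into its top; both ends alike. It lies on the counter with its long axis 0.4 to 0.95 rad to the right of world +x.
- scanner: slide scanner, fixed: grey base 260 mm (its x, depth) by 360 mm (its y, width) and 20 mm high, origin at the centre of its underside on the counter; x points away from the operator, y to the scan-head side (left for someone at the robot). An aluminium stage plate 170 x 320 mm lies on it at x = -55 to 115 mm, its top 40 mm above the counter.
- dish_bay (a point): point on the stage plate's top surface (scanner x = 30 mm, y = -85 mm) midway between the four dish stops: steel pins of 10 mm diameter and 8 mm height, standing 39 mm from this point at 40 degrees either side of the scanner's +x and -x (4 mm free all round; fingers fit beside it along the scanner's y). Axes as the scanner. Nothing overhead.
- cassette_bay (a point): point on the stage plate's top surface midway between the cassette stops, all 8 mm high: an end stop at either end, inner faces 65 mm from this point along the scanner's x, and four side stops, inner faces 27 mm from it along y, each spanning 34 to 50 mm from it along x (fingers fit between). Axes as the scanner. The scan head hangs over the far half.
- head_edge (a point): middle of the head's lower near edge, 120 mm above the stage plate, 5 mm nearer the operator than cassette_bay. The head, a box 95 mm wide (y), goes 90 mm back from here along the scanner's x and 50 mm up; a lens hangs 8 mm below it, 35 to 75 mm behind this edge; a 50 mm square post stands on the +y side, 30 to 80 mm behind. An upright gripper would strike it: lean back towards the operator.
- scan_head: the scan head, its lens and its post as one fixed part of the scanner; origin on the counter's plane below the middle of the head; axes as the scanner.
- lock (a joint): position of the lock grip along its track, in m: 0 at the dish side, 0.13 at the end stop on the scan-head side (+y of the scanner). It starts between 0 and 0.06, slides with about 2 N of friction and stays where it is left.
- lock_grip (a point): centre of the lock grip: an upright black bar 14 mm thick (scanner x), 60 mm long (scanner y), 34 mm high, its top 62 mm above the counter; it moves along the scanner's y on a track on the front ledge, 130 mm nearer the operator than the bays. The ledge top is 20 mm above the counter, the track's top 26 mm.
- dish: the same dish as dish_centre; origin at the centre of its underside
- cassette: the same cassette as cassette_centre; origin at the centre of its underside
- tube_rack: bystander: white rack of capped tubes, 100 x 60 mm and 65 mm high, long side its x; origin at the centre of its underside
- reagent_bottle: bystander: amber bottle, 60 mm in diameter, 150 mm high; origin at the centre of its underside
- timer: bystander: flat timer 60 x 60 x 24 mm; origin at the centre of its underside
- dish_stack: bystander: stack of three large clear dishes, 90 mm in diameter, 53 mm high; origin at the centre of its underside
- tip_box: bystander: box of pipette tips 122 (its x) x 82 x 60 mm; origin at the centre of its underside
- wash_bottle: bystander: white bottle with red cap, 64 mm in diameter, 160 mm high; origin at the centre of its underside
- pipette: bystander: pipette lying on the counter, 220 mm long along its x, 26 mm high; origin below the middle of its length
There are look-alikes about, which are no part of the job. There is more than one size of the cassette; the job needs the smallest.

How it is judged:
By the outcome, as a careful person would: the job done as asked, in the order asked, and still so for the second after the job is handed in, with the robot touching nothing.
It also fails if it takes over 72 s, if anything falls off the work surface, if the arm or the gripper's body presses on something with over 40 N, if the wrist force passes 120 N, or if a joint passes its speed limit or range.

## Working session

There is one attempt and no reset: what is moved stays moved. The work goes in short steps, Python scripts to look and compute and a tool call to move; the robot and the scene stay as the last step left them, time stands still between calls to the robot, and variables do not carry over. Pictures are saved under pics/ and viewed, at most 10 in all, crops included, and the job is handed in when it is done.

Besides the shell and the picture viewer there is one more tool, called after "Request:" as name(argument=value, ...), one argument or row to a line, values as JSON. arm_command: Moves the arm, as the interface text tells. Its arguments: {"type":"object","properties":{"series":{"type":"array"},"hand":{"type":"number"},"grip_force":{"type":"number"}},"required":["series"]}

```bash
ls; mkdir -p pics
python3 - <<'E'
from workcell import bot
import cv2
o=bot.get_obs();print(o)
for n in ("scene","top"):
    c=bot.camera(n);cv2.imwrite(f"pics/{n}0.png",c["color"]);print(n,c["camera_matrix"],c["xyz"],c["orientation"],[k for k in c])
    for t in ("dish_centre","cassette_centre","scanner","dish_bay","cassette_bay","head_edge","lock_grip"):
        print(t,[(round(d["confidence"],2),[round(float(v),1) for v in d["location"]]) for d in bot.mark_of(n,t)][:4])
E
```

```text
pics
{'time': 0.0, 'q': array([-6.78945993e+01,  5.01332653e+00,  1.00332959e+01,  9.50993768e+01,
        1.51963726e-04,  9.00005742e+01]), 'qd': array([ 6.99865494e-02,  5.63456552e-02, -2.61583831e-02, -4.63944961e-02,
        5.23011976e-05,  5.90482196e-03]), 'joint_efforts': array([-1.99770700e-03, -5.20377374e+01,  4.64811337e+01,  1.59183552e-02,
       -6.51638879e-05, -3.27740565e-06]), 'ee_pos': array([ 0.20688464, -0.50935569,  0.23055133]), 'tcp_rot': array([-1.79920593e+02, -1.51167721e-04,  2.21048262e+01]), 'wrist_force': array([ 0.13049045, -0.23447107,  0.36400846]), 'torque': array([ 0.00443466, -0.0475639 ,  0.0053736 ]), 'grasp_force': 0.0, 'opening': 0.08540971032204601}
scene [[447.28242481   0.         284.1237695 ]
 [  0.         447.28242481 216.51657449]
 [  0.           0.           1.        ]] [1.04456308 0.72662367 0.95442048] [ 46.92513894   1.16798023 142.79404212] ['color', 'camera_matrix', 'xyz', 'orientation']
dish_centre [(0.86, [216.6, 223.0]), (0.33, [306.8, 315.7])]
cassette_centre [(0.95, [221.6, 174.9]), (0.93, [297.4, 167.0]), (0.92, [253.9, 150.0])]
scanner [(0.89, [298.3, 300.4])]
dish_bay [(0.63, [223.4, 180.6]), (0.6, [267.9, 274.4])]
cassette_bay [(0.86, [305.3, 314.4]), (0.53, [299.3, 301.7])]
head_edge []
lock_grip [(0.77, [315.9, 258.1])]
top [[425.70280309   0.         276.23641606]
 [  0.         425.70280309 208.09717356]
 [  0.           0.           1.        ]] [0.3279681  0.01855525 1.62546561] [ 7.60150900e+00  2.04575123e-02 -8.88955386e+01] ['color', 'camera_matrix', 'xyz', 'orientation']
dish_centre [(0.7, [330.3, 184.5])]
cassette_centre [(0.93, [387.5, 225.2]), (0.65, [406.2, 273.8]), (0.6, [345.4, 283.7])]
scanner [(0.89, [236.7, 190.3])]
dish_bay [(0.97, [258.9, 184.7]), (0.24, [383.6, 226.8])]
cassette_bay [(0.93, [217.1, 183.1])]
head_edge [(0.83, [209.8, 177.4])]
lock_grip [(0.59, [246.2, 214.8])]
```

View pics/top0.png

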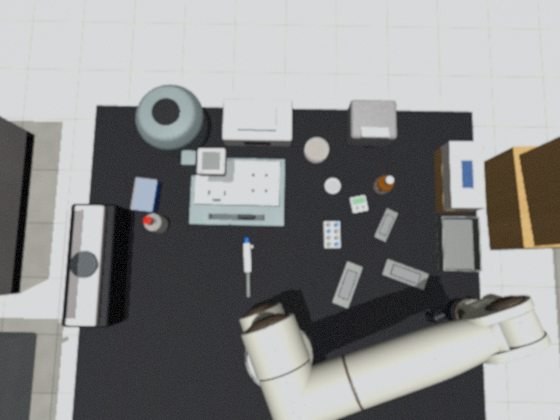

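View pics/scene0.png

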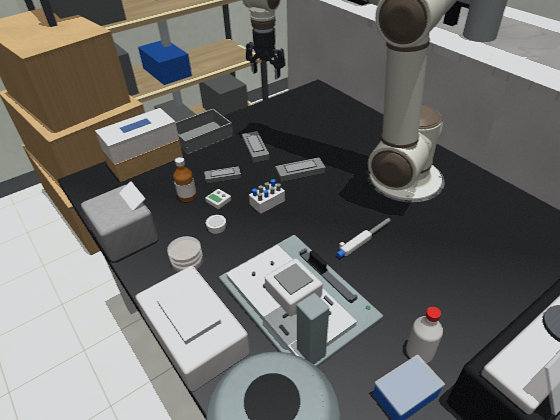

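The top view shows the smallest cassette at about (387,225), with larger ones at (347,285) and (405,273). The dish is at (333,185), the scanner at (237,191) and the lock grip at about (245,217). Tools can't tilt with these moves, so the cassette has to be held near its operator-side end.

```bash
cat > h.py <<'E'
from workcell import bot
import numpy as np, cv2
from scipy.spatial.transform import Rotation as R
def rot(e): return R.from_euler('xyz',e,degrees=True).as_matrix()
def cam(n):
    o=bot.get_obs(); c=bot.camera(n)
    if n=="wrist":
        T=np.eye(4);T[:3,:3]=rot(o['tcp_rot']);T[:3,3]=o['ee_pos'];T=T@c['T_tool_cam'];c['R'],c['p']=T[:3,:3],T[:3,3]
    else: c['R'],c['p']=rot(c['orientation']),np.array(c['xyz'])
    return c
def ray(c,uv):
    K=c['camera_matrix'];d=np.array([(uv[0]-K[0,2])/K[0,0],-(uv[1]-K[1,2])/K[1,1],-1]);return c['R']@d
def on_z(c,uv,z):
    d=ray(c,uv);return c['p']+d*(z-c['p'][2])/d[2]
def proj(c,P):
    q=c['R'].T@(np.asarray(P)-c['p']);K=c['camera_matrix'];return np.array([K[0,0]*q[0]/-q[2]+K[0,2],K[1,1]*-q[1]/-q[2]+K[1,2]])
Z=dict(dish_centre=.013,cassette_centre=.01,scanner=0,dish_bay=.04,cassette_bay=.04,head_edge=.16,lock_grip=.045,wash_bottle=0,reagent_bottle=0,tube_rack=0,timer=0,pipette=0,dish_stack=0)
def marks(n,ts,c=None,k=3):
    c=c or cam(n)
    for t in ts:
        for d in bot.mark_of(n,t)[:k]: print(n,t,round(d['confidence'],2),np.round(d['location'],1),np.round(on_z(c,d['location'],Z[t])[:2],4))
    return c
def to(P,yaw):
    "shift in tool axes and turn (rad) from present pose to TCP P, tool yaw deg (half turn free)"
    o=bot.get_obs();M=rot(o['tcp_rot']);d=M.T@(np.array(P)-o['ee_pos']);y=M[:2,1]
    cur=np.degrees(np.arctan2(y[1],y[0]));t=(yaw-cur+90)%180-90   # yaw = direction of tool y in world
    print('shift',np.round(d,4),'turn about tool z',round(-np.radians(t),4),'or',round(-np.radians(t-180*np.sign(t)),3),'q6',round(float(o['q'][5]),1),'pos',np.round(o['ee_pos'],4),'ydir',round(cur,2))
E
python3 - <<'E'
from h import *
T=["dish_centre","cassette_centre","scanner","dish_bay","cassette_bay","head_edge","lock_grip","timer","reagent_bottle","tube_rack","wash_bottle","pipette","dish_stack"]
c=marks("top",T,k=2);marks("scene",T,k=2)
im=c['color'];a=cv2.resize(im[150:260,180:280],None,fx=4,fy=4,interpolation=cv2.INTER_CUBIC);b=cv2.resize(im[150:260,310:410],None,fx=4,fy=4,interpolation=cv2.INTER_CUBIC)
cv2.imwrite("pics/c1.png",np.hstack([a,b[:a.shape[0]]])[:600])
o=bot.get_obs()
print(bot.camera("wrist")['T_tool_cam'].round(3))
E
```

```text
top dish_centre 0.77 [330.6 185.6] [ 0.6345 -0.1842]
top cassette_centre 0.89 [386.5 225.7] [ 0.484  -0.3977]
top cassette_centre 0.7 [346.6 286.3] [ 0.2538 -0.2453]
top scanner 0.77 [237. 191.] [0.6087 0.1765]
top dish_bay 0.89 [257.  182.8] [0.6347 0.0979]
top dish_bay 0.71 [312.6 151.5] [ 0.7606 -0.1117]
top cassette_bay 0.69 [216.2 179. ] [0.6464 0.253 ]
top head_edge 0.75 [211.8 175.1] [0.636  0.2512]
top lock_grip 0.57 [242.1 213.5] [0.516  0.1504]
top timer 0.52 [353.6 203.8] [ 0.5673 -0.2747]
top reagent_bottle 0.53 [376.4 190.2] [ 0.6222 -0.3633]
top tube_rack 0.8 [330.7 233.5] [ 0.4509 -0.1867]
top tube_rack 0.31 [245.9 264. ] [0.3292 0.134 ]
top wash_bottle 0.82 [158.1 225.1] [0.4704 0.4747]
top pipette 0.75 [235.3 188.1] [0.62   0.1835]
top pipette 0.61 [248.2 262.5] [0.335  0.1255]
top dish_stack 0.78 [313.2 152.7] [ 0.7667 -0.1173]
scene dish_centre 0.72 [216.8 224.5] [ 0.6326 -0.1861]
scene dish_centre 0.65 [189.1 196.8] [ 0.6365 -0.3545]
scene cassette_centre 0.82 [296.2 170. ] [ 0.2729 -0.2522]
scene cassette_centre 0.74 [217.6 174.5] [ 0.5005 -0.402 ]
scene scanner 
[... 198 characters left out ...]
e head_edge 0.33 [218.3 170.4] [ 0.5751 -0.2384]
scene lock_grip 0.81 [316.6 258.1] [0.5018 0.1262]
scene lock_grip 0.58 [296.2 331.2] [0.6861 0.2704]
scene timer 0.6 [219.1 201.5] [ 0.5652 -0.2871]
scene reagent_bottle 0.75 [186.8 195.3] [ 0.6331 -0.3811]
scene reagent_bottle 0.46 [214.1 225.1] [ 0.6348 -0.2016]
scene tube_rack 0.6 [267.6 202.4] [ 0.4441 -0.1849]
scene wash_bottle 0.67 [305.8 313.6] [0.6174 0.2226]
scene wash_bottle 0.63 [423.  350.1] [0.4649 0.4713]
scene pipette 0.72 [360.7 240.1] [0.3275 0.1229]
scene dish_stack 0.66 [186.7 262.7] [ 0.7745 -0.1175]
[[-0.     0.947  0.321  0.083]
 [ 1.     0.     0.    -0.   ]
 [ 0.     0.321 -0.947 -0.142]
 [ 0.     0.     0.     1.   ]]
```

View pics/c1.png

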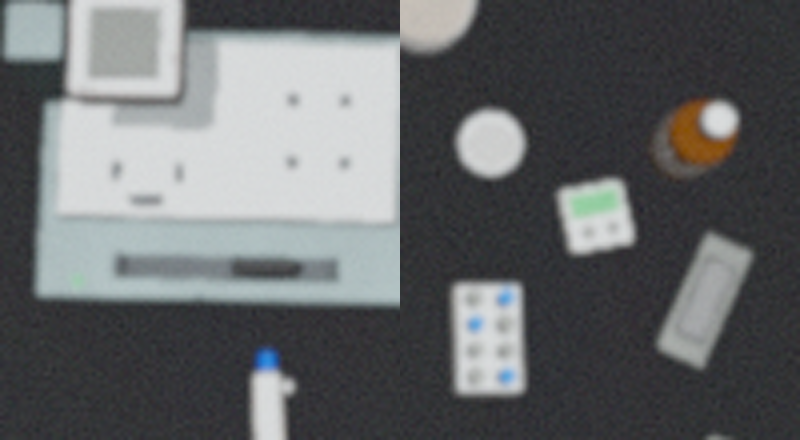

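The crop shows the dish at (333,186) and the cassette from (387,211) to (380,240). The four dish pins, the near cassette stops at (207–226,193–200) and the lock bar at about (246,217) are also visible. Next I'll compute the poses.

Run:
```python
from h import *
c=cam("top")
A=lambda u,v:(180+(u-1.5)/4,150+(v-1.5)/4)
B=lambda u,v:(310+(u-401.5)/4,150+(v-1.5)/4)
for n,p,z in [("pins",A(293,100),.048),("pin",A(345,101),.048),("pin",A(292,162),.048),("pin",A(344,163),.048),
 ("sideL",A(116,171),.048),("sideR",A(180,172),.048),("end",A(146,199),.048),("lockL",A(232,268),.062),("lockR",A(301,269),.062),("trackL",A(117,266),.026),("trackR",A(338,270),.026),
 ("plateNL",A(57,215),.04),("plateNR",A(393,222),.04),("baseNL",A(36,297),.02),("baseNR",A(400,304),.02),
 ("dish",B(491,145),.026),("c1",B(706,231),.02),("c2",B(754,254),.02),("c3",B(704,370),.02),("c4",B(656,347),.02)]:
    print(n,on_z(c,p,z)[:2].round(4))
to([.60,-.184,.25],90)
```

```text
pins [0.6643 0.1139]
pin [0.6643 0.0648]
pin [0.6049 0.1132]
pin [0.6049 0.0644]
sideL [0.5931 0.2783]
sideR [0.5933 0.2182]
end [0.5671 0.2491]
lockL [0.502  0.1652]
lockR [0.5023 0.1014]
trackL [0.5059 0.2773]
trackR [0.5061 0.0683]
plateNL [0.5515 0.3334]
plateNR [0.5509 0.0173]
baseNL [0.4755 0.3538]
baseNR [0.4755 0.0091]
dish [ 0.6311 -0.1893]
c1 [ 0.553  -0.3948]
c2 [ 0.5318 -0.44  ]
c3 [ 0.4209 -0.3909]
c4 [ 0.4417 -0.346 ]
shift [ 0.4866 -0.1537 -0.0187] turn about tool z 0.3858 or -2.756 q6 90.0 pos [ 0.207  -0.5095  0.2313] ydir -67.89
```

Request:
arm_command(
  series=[
    [0.0487, -0.0154, -0.0019, -0.15],
    [0.0973, -0.0307, -0.0037, -0.3],
    [0.146, -0.0461, -0.0056, -0.45],
    [0.1946, -0.0615, -0.0075, -0.6],
    [0.2433, -0.0769, -0.0094, -0.75],
  ],
  hand=0.0854,
  grip_force=40,
)

```text
time: 2.8
ee_pos: [0.4006, -0.3487, 0.2408]
tcp_rot: [180.0, 0.0, 65.4]
wrist_force: [0.6, -1.1, 0.4]
opening: 0.0854
grasp_force: 0.0
```

Request:
arm_command(
  series=[
    [0.046, 0.022, -0.002, -0.15],
    [0.092, 0.044, -0.004, -0.3],
    [0.138, 0.066, -0.006, -0.45],
    [0.184, 0.088, -0.008, -0.6],
    [0.23, 0.11, -0.009, -0.75],
  ],
)

```text
time: 3.3
ee_pos: [0.5935, -0.1896, 0.2497]
tcp_rot: [180.0, 0.0, 108.4]
wrist_force: [0.3, -1.4, -0.7]
opening: 0.0857
grasp_force: 0.0
```

Request:
arm_command(
  series=[
    [0, 0, 0, -0.15],
    [0, 0, 0, -0.3],
    [0, 0, 0, -0.45],
    [0, 0, 0, -0.6],
    [0, 0, 0, -0.75],
  ],
)

```text
time: 3.8
ee_pos: [0.5921, -0.1911, 0.2493]
tcp_rot: [-180.0, -0.0, 151.4]
wrist_force: [-0.4, 0.1, 1.0]
opening: 0.0852
grasp_force: 0.0
```

Request:
arm_command(
  series=[
    [0, 0, 0, -0.15],
    [0, 0, 0, -0.3],
    [0, 0, 0, -0.45],
    [0, 0, 0, -0.506],
    [0, 0, 0, -0.506],
  ],
)

```text
time: 4.3
ee_pos: [0.5921, -0.1912, 0.2493]
tcp_rot: [180.0, -0.0, -179.9]
wrist_force: [0.1, -0.5, -0.4]
opening: 0.0857
grasp_force: 0.0
```

Run:
```python
from h import *
c=marks("wrist",["dish_centre","timer"])
cv2.imwrite("pics/w1.png",c['color'])
o=bot.get_obs();print(o['time'],o['tcp_rot'],o['q'].round(1))
g=cv2.cvtColor(c['color'],cv2.COLOR_BGR2GRAY)
n,l,s,ce=cv2.connectedComponentsWithStats((g>150).astype('uint8'))
for i in range(1,n):
    if s[i,4]>800: print(s[i],on_z(c,ce[i],.026)[:2].round(4))
print(proj(c,[.631,-.189,.026]))
to([.631,-.189,.1],90)
```

```text
wrist dish_centre 0.6 [280.5 208.9] [ 0.6295 -0.1892]
wrist timer 0.85 [196.3 158.4] [ 0.5675 -0.2945]
wrist timer 0.28 [281.5  51.8] [ 0.448  -0.1884]
4.45 [-1.79999543e+02 -3.43943400e-03  1.79908706e+02] [-17.9  15.9  24.6  98.7  -0.  -17.8]
[ 255    0   59   95 3360] [ 0.448 -0.186]
[  78   50   37   75 1552] [ 0.4866 -0.3898]
[ 418   81  142  203 8312] [0.5386 0.0413]
[ 164  130   59   58 2329] [ 0.5636 -0.2912]
[  437   150   123   135 14464] [0.6388 0.0893]
[ 257  193   47   45 1656] [ 0.6331 -0.1896]
[ 294  290   69   59 3171] [ 0.7874 -0.1216]
[280.73217865 213.23814754]
shift [-0.0389  0.0023  0.1493] turn about tool z -0.0016 or 3.14 q6 -17.8 pos [ 0.5921 -0.1912  0.2493] ydir 89.91
```

View pics/w1.png

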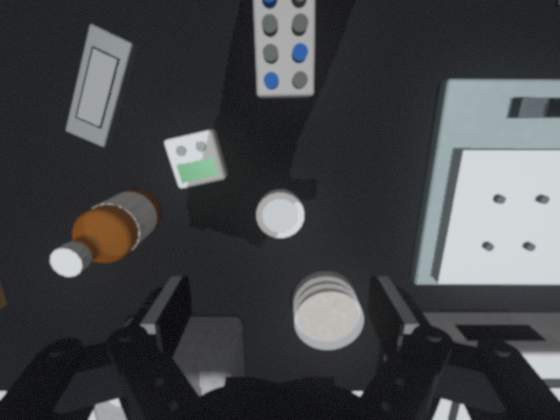

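The wrist view shows the dish at (280,214), giving (0.632, -0.1895). The fingers are clear of the stack at (328,315) and the timer at (195,158).

Request:
arm_command(
  series=[
    [-0.02, 0.001, 0.03, -0.0016],
    [-0.04, 0.0017, 0.07, -0.0016],
    [-0.04, 0.0017, 0.11, -0.0016],
    [-0.04, 0.0017, 0.15, -0.0016],
    [-0.04, 0.0017, 0.18, -0.0016],
  ],
)

```text
time: 4.95
ee_pos: [0.6312, -0.1892, 0.0663]
tcp_rot: [180.0, -0.1, -180.0]
wrist_force: [0.6, -0.7, 0.1]
opening: 0.0857
grasp_force: 0.0
```

Request:
arm_command(
  series=[
    [0, 0, 0.02, 0],
    [0, 0, 0.04, 0],
    [0, 0, 0.053, 0],
    [0, 0, 0.061, 0],
    [0, 0, 0.064, 0],
  ],
)

```text
time: 5.45
ee_pos: [0.6319, -0.1895, 0.0049]
tcp_rot: [180.0, -0.0, -179.9]
wrist_force: [1.1, 0.1, 0.3]
opening: 0.0854
grasp_force: 0.0
```

Request:
arm_command(
  series=[
    [0, 0, 0, 0],
    [0, 0, 0, 0],
    [0, 0, 0, 0],
    [0, 0, 0, 0],
    [0, 0, 0, 0],
  ],
  hand=0.05,
  grip_force=30,
)

```text
time: 5.95
ee_pos: [0.6328, -0.1897, 0.0066]
tcp_rot: [-180.0, 0.1, -179.9]
wrist_force: [-0.3, -0.4, 5.4]
opening: 0.0588
grasp_force: 32.8
```

Request:
arm_command(
  series=[
    [0, 0, 0, 0],
    [0, 0, 0, 0],
    [0, 0, 0, 0],
    [0, 0, 0, 0],
    [0, 0, 0, 0],
  ],
)

```text
time: 6.45
ee_pos: [0.6328, -0.1897, 0.0067]
tcp_rot: [-180.0, 0.1, -179.9]
wrist_force: [-0.3, -0.6, 6.0]
opening: 0.0587
grasp_force: 32.8
```

Request:
arm_command(
  series=[
    [0, 0, -0.01, 0],
    [0, 0, -0.03, 0],
    [0, 0, -0.06, 0],
    [0, 0, -0.09, 0],
    [0, 0, -0.12, 0],
  ],
)

```text
time: 6.95
ee_pos: [0.6318, -0.1894, 0.127]
tcp_rot: [180.0, -0.0, -179.9]
wrist_force: [0.5, -0.0, -0.1]
opening: 0.0587
grasp_force: 32.5
```

Request:
arm_command(
  series=[
    [0, 0.03, 0, 0],
    [0, 0.08, 0, 0],
    [0, 0.13, 0, 0],
    [0, 0.18, 0, 0],
    [0, 0.21, 0, 0],
  ],
)

```text
time: 7.45
ee_pos: [0.6312, 0.0237, 0.126]
tcp_rot: [180.0, 0.0, -179.8]
wrist_force: [0.7, -0.2, -1.1]
opening: 0.0589
grasp_force: 32.5
```

Request:
arm_command(
  series=[
    [0, 0.03, 0, 0],
    [0, 0.05, 0, 0],
    [-0.002, 0.065, 0, 0],
    [-0.002, 0.069, 0, 0],
    [-0.002, 0.069, 0, 0],
  ],
)

```text
time: 7.95
ee_pos: [0.6336, 0.0895, 0.1254]
tcp_rot: [-180.0, -0.0, -179.9]
wrist_force: [-0.4, -0.2, -1.0]
opening: 0.0587
grasp_force: 32.5
```

Run:
```python
from h import *
c=marks("wrist",["dish_centre","dish_bay","cassette_bay","head_edge","lock_grip"])
cv2.imwrite("pics/w2.png",c['color'])
o=bot.get_obs();print(o['time'],o['tcp_rot'],o['ee_pos'],o['wrist_force'],o['opening'])
```

```text
wrist dish_centre 0.85 [279.7 284.9] [0.7061 0.0903]
wrist dish_centre 0.47 [278.1 225.5] [0.6468 0.0888]
wrist dish_bay 0.73 [279.3 226.8] [0.6377 0.0898]
wrist cassette_bay 0.89 [480.9 223.9] [0.635  0.2469]
wrist lock_grip 0.96 [350.8  38.3] [0.5081 0.1348]
wrist lock_grip 0.31 [279.5 226.8] [0.6358 0.09  ]
8.25 [-1.79996390e+02  4.38542644e-04 -1.79960276e+02] [0.63361608 0.08865327 0.12543331] [ 0.69177909 -1.11886935 -1.4676408 ] 0.058908176203713955
```

View pics/w2.png

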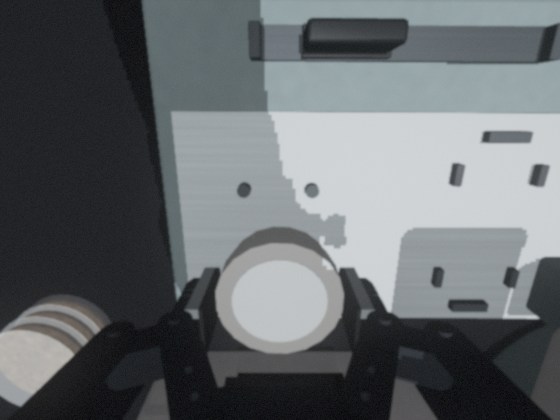

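The dish is held level, with its lid at about (280,298). All six cassette stops and the near dish pins at (244,189) and (312,190) are visible.

Run:
```python
from h import *
c=cam("wrist")
for n,p,z in [("pinA",(244,189),.044),("pinB",(312,190),.044),("sLn",(457,174),.044),("sRn",(540,174),.044),("sLf",(437,277),.044),("sRf",(512,276),.044),("endn",(507,137),.044),("endf",(468,306),.044),("plate NL corner",(172,113),.04),("plateN right",(559,112),.04),("lockL",(308,38),.055),("lockR",(404,36),.055),("dishtop",(279.5,303),.1447)]:
    print(n,on_z(c,p,z)[:2].round(4))
print(proj(c,[.6346,.0893,.04]),proj(c,[.6336,.0887,.1447]))
to([.6346,.0893,.1],90)
```

```text
pinA [0.6064 0.0629]
pinB [0.6071 0.1131]
sLn [0.5951 0.2179]
sRn [0.5951 0.2781]
sLf [0.6798 0.2172]
sRf [0.6789 0.278 ]
endn [0.569 0.248]
endf [0.7074 0.2478]
plate NL corner [0.5532 0.0144]
plateN right [0.5524 0.283 ]
lockL [0.5099 0.1062]
lockR [0.5088 0.1641]
dishtop [0.6353 0.089 ]
[279.74818843 223.03854657] [278.87568963 299.88638928]
shift [-0.001   0.0005  0.0254] turn about tool z 0.0009 or -3.141 q6 7.9 pos [0.6336 0.0888 0.1254] ydir 90.05
```

Request:
arm_command(
  series=[
    [-0.0014, 0, 0.02, 0.0009],
    [-0.0014, 0, 0.04, 0.0009],
    [-0.0014, 0, 0.055, 0.0009],
    [-0.0014, 0, 0.065, 0.0009],
    [-0.0014, 0, 0.07, 0.0009],
  ],
)

```text
time: 8.8
ee_pos: [0.6346, 0.0894, 0.0544]
tcp_rot: [-180.0, -0.1, -180.0]
wrist_force: [-0.1, 0.2, 1.1]
opening: 0.0588
grasp_force: 32.5
```

Request:
arm_command(
  series=[
    [0, 0, 0.002, 0],
    [0, 0, 0.004, 0],
    [0, 0, 0.006, 0],
    [0, 0, 0.007, 0],
    [0, 0, 0.008, 0],
  ],
)

```text
time: 9.3
ee_pos: [0.6351, 0.0895, 0.0476]
tcp_rot: [180.0, 0.0, -179.9]
wrist_force: [0.2, -0.2, -0.9]
opening: 0.0585
grasp_force: 32.5
```

Request:
arm_command(
  series=[
    [0, 0, 0.0004, 0],
    [0, 0, 0.0008, 0],
    [0, 0, 0.0008, 0],
    [0, 0, 0.0008, 0],
    [0, 0, 0.0008, 0],
  ],
)

```text
time: 9.8
ee_pos: [0.635, 0.0895, 0.0467]
tcp_rot: [180.0, 0.0, -179.9]
wrist_force: [-0.6, -1.5, 0.8]
opening: 0.0587
grasp_force: 32.6
```

Request:
arm_command(
  series=[
    [0, 0, 0.0005, 0],
    [0, 0, 0.001, 0],
    [0, 0, 0.0013, 0],
    [0, 0, 0.0013, 0],
    [0, 0, 0.0013, 0],
  ],
)

```text
time: 10.3
ee_pos: [0.635, 0.0895, 0.0466]
tcp_rot: [180.0, 0.1, -179.9]
wrist_force: [-4.2, -0.4, 9.3]
opening: 0.0586
grasp_force: 33.4
```

Request:
arm_command(
  series=[
    [0, 0, -0.001, 0],
    [0, 0, -0.001, 0],
    [0, 0, -0.001, 0],
    [0, 0, -0.001, 0],
    [0, 0, -0.001, 0],
  ],
  hand=0.078,
)

```text
time: 10.8
ee_pos: [0.6349, 0.0895, 0.0461]
tcp_rot: [-180.0, -0.0, -180.0]
wrist_force: [0.2, -0.1, -0.5]
opening: 0.078
grasp_force: 0.0
```

Request:
arm_command(
  series=[
    [0, 0, -0.01, 0],
    [0, 0, -0.04, 0],
    [0, 0, -0.08, 0],
    [0, 0, -0.12, 0],
    [0, 0, -0.15, 0],
  ],
)

```text
time: 11.3
ee_pos: [0.6352, 0.0895, 0.2001]
tcp_rot: [180.0, 0.2, -179.9]
wrist_force: [0.4, -0.5, 1.1]
opening: 0.0777
grasp_force: 0.0
```

Run:
```python
from h import *
c=marks("wrist",["dish_centre","dish_bay"]);i1=c['color']
t=cam("top")
cv2.imwrite("pics/w3.png",np.hstack([i1[60:360,130:430],cv2.resize(t['color'][165:240,180:290],(440,300),interpolation=cv2.INTER_CUBIC)]))
o=bot.get_obs();print(o['time'],o['q'].round(1))
to([.487,-.393,.25],-23.7+90)
```

```text
wrist dish_centre 0.91 [279.7 196.9] [0.6437 0.0904]
11.5 [ 8.  17.3 20.6 93.2  0.   8. ]
shift [ 0.1487 -0.4824 -0.053 ] turn about tool z 0.4145 or -2.727 q6 8.0 pos [0.6353 0.0896 0.1974] ydir 90.05
```

View pics/w3.png

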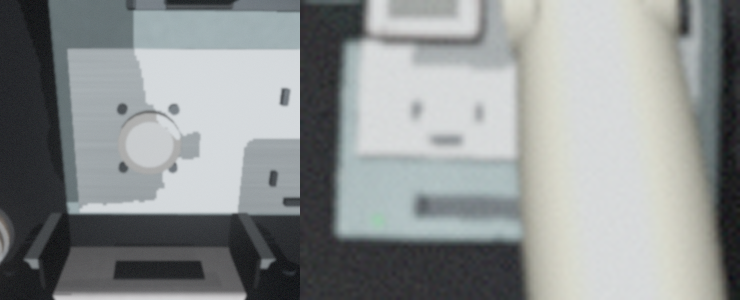

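The dish sits inside its four pins (crop pins at (122–174,108–168), lid at (149,145)). Next is the cassette.

Request:
arm_command(
  series=[
    [0.0195, -0.045, -0.0045, 0],
    [0.039, -0.09, -0.009, 0],
    [0.0585, -0.135, -0.0135, 0],
    [0.078, -0.18, -0.018, 0],
    [0.0975, -0.225, -0.0225, 0],
  ],
  hand=0.0854,
)

```text
time: 12.0
ee_pos: [0.5361, -0.1369, 0.2176]
tcp_rot: [180.0, -0.1, -179.9]
wrist_force: [0.5, -0.3, 0.6]
opening: 0.0853
grasp_force: 0.0
```

Request:
arm_command(
  series=[
    [0.0195, -0.045, 0, 0.083],
    [0.039, -0.09, 0, 0.166],
    [0.0585, -0.135, 0, 0.249],
    [0.078, -0.18, 0, 0.332],
    [0.0975, -0.225, 0, 0.414],
  ],
)

```text
time: 12.5
ee_pos: [0.4388, -0.362, 0.2175]
tcp_rot: [180.0, -0.1, 156.1]
wrist_force: [0.8, -0.4, -0.8]
opening: 0.0853
grasp_force: 0.0
```

Request:
arm_command(
  series=[
    [-0.0029, -0.0111, 0, 0],
    [-0.0029, -0.0111, 0, 0],
    [-0.0029, -0.0111, 0, 0],
    [-0.0029, -0.0111, 0, 0],
    [-0.0029, -0.0111, 0, 0],
  ],
)

```text
time: 13.0
ee_pos: [0.4392, -0.3708, 0.2188]
tcp_rot: [180.0, -0.0, 156.5]
wrist_force: [-0.7, 1.3, 0.2]
opening: 0.0852
grasp_force: 0.0
```

Run:
```python
from h import *
c=marks("wrist",["cassette_centre"])
cv2.imwrite("pics/w4.png",c['color'])
g=cv2.GaussianBlur(cv2.cvtColor(c['color'],cv2.COLOR_BGR2GRAY),(5,5),0)
n,l,s,ce=cv2.connectedComponentsWithStats((g>75).astype('uint8'))
for i in range(1,n):
    if s[i,4]>1500:
        cn=max(cv2.findContours((l==i).astype('uint8'),0,1)[0],key=cv2.contourArea)
        W=np.array([on_z(c,p,.02)[:2] for p in cn[:,0].astype(float)])
        r=cv2.minAreaRect((W*1000).astype('float32'));print(s[i],r)
o=bot.get_obs();print(o['time'],o['q'].round(1),o['tcp_rot'])
to([.4385,-.3717,.1],66.3)
```

```text
wrist cassette_centre 0.87 [278.9 227.7] [ 0.4871 -0.3918]
wrist cassette_centre 0.75 [148.6 103.7] [ 0.3028 -0.4622]
[ 295    0   69   60 3915] ((315.2409973144531, -264.18280029296875), (64.33036804199219, 50.820987701416016), 69.66121673583984)
[  394    53   123   147 13674] ((456.4736328125, -175.22430419921875), (155.3601531982422, 120.2982406616211), 5.073966026306152)
[   58    63   172    81 11281] ((304.11395263671875, -462.0338134765625), (169.31539916992188, 67.2515869140625), 70.74720764160156)
[  58  165   91  147 3134] ((417.5450744628906, -594.0123291015625), (36.281959533691406, 193.6006317138672), 89.99098205566406)
[    0   174   131   173 13289] ((426.7950134277344, -686.1680908203125), (143.1076202392578, 229.43795776367188), 89.47557067871094)
[ 257  180   43   99 4104] ((488.22808837890625, -392.23541259765625), (50.622406005859375, 124.9227523803711), 64.53341674804688)
[ 331  205   99  143 7225] ((598.4088745117188, -278.2206726074219), (191.4980010986328, 121.65277099609375), 15.30815601348877)
[ 501  299   59   90 3642] ((782.5657348632812, -148.448486328125), (74.06817626953125, 161.53688049316406), 82.56340789794922)
[ 312  301   63   95 4286] ((683.704345703125, -382.6234130859375), (76.627685546875, 164.91119384765625), 82.6164321899414)
13.1 [-40.2   8.2  12.2  94.    0.  -16.6] [-1.79997672e+02  9.89391301e-03  1.56424809e+02]
shift [ 0.0003 -0.0008  0.1189] turn about tool z 0.0022 or -3.139 q6 -16.6 pos [ 0.4391 -0.3711  0.2189] ydir 66.42
```

View pics/w4.png

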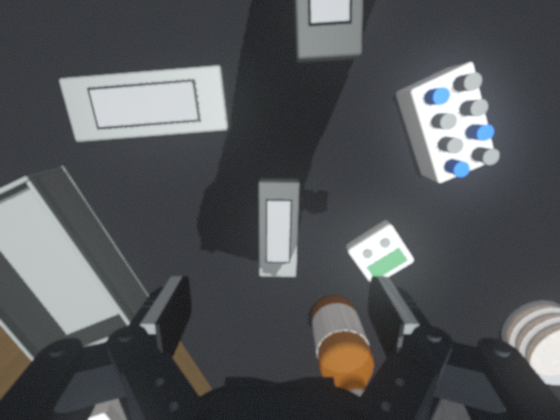

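The wrist view shows the smallest cassette at (279,228), square to the jaws, with its centre at (0.4873, -0.392). I'll grip the top 9–10 mm near its operator end.

Request:
arm_command(
  series=[
    [0.0003, -0.0008, 0.03, 0.005],
    [0.0003, -0.0008, 0.07, 0.005],
    [0.0003, -0.0008, 0.11, 0.005],
    [0.0003, -0.0008, 0.14, 0.005],
    [0.0003, -0.0008, 0.16, 0.005],
  ],
)

```text
time: 13.6
ee_pos: [0.4374, -0.3714, 0.0562]
tcp_rot: [180.0, -0.1, 156.1]
wrist_force: [-0.8, -0.2, 0.3]
opening: 0.0853
grasp_force: 0.0
```

Request:
arm_command(
  series=[
    [0, 0, 0.02, 0],
    [0, 0, 0.035, 0],
    [0, 0, 0.045, 0],
    [0, 0, 0.0504, 0],
    [0, 0, 0.0504, 0],
  ],
)

```text
time: 14.1
ee_pos: [0.438, -0.3725, 0.0082]
tcp_rot: [180.0, -0.0, 156.1]
wrist_force: [0.2, 0.2, 0.2]
opening: 0.0852
grasp_force: 0.0
```

Request:
arm_command(
  series=[
    [0, 0, 0, 0],
    [0, 0, 0, 0],
    [0, 0, 0, 0],
    [0, 0, 0, 0],
    [0, 0, 0, 0],
  ],
  hand=0.035,
  grip_force=60,
)

```text
time: 14.6
ee_pos: [0.4385, -0.3731, 0.0096]
tcp_rot: [-180.0, 0.1, 156.0]
wrist_force: [-0.2, 0.7, 6.4]
opening: 0.0437
grasp_force: 61.6
```

Request:
arm_command(
  series=[
    [0, 0, 0, 0],
    [0, 0, 0, 0],
    [0, 0, 0, 0],
    [0, 0, 0, 0],
    [0, 0, 0, 0],
  ],
)

```text
time: 15.1
ee_pos: [0.4385, -0.3731, 0.0095]
tcp_rot: [-180.0, 0.1, 156.0]
wrist_force: [-1.4, 0.5, 5.5]
opening: 0.0439
grasp_force: 61.6
```

Request:
arm_command(
  series=[
    [0, 0, -0.01, 0],
    [0, 0, -0.03, 0],
    [0, 0, -0.065, 0],
    [0, 0, -0.105, 0],
    [0, 0, -0.15, 0],
  ],
)

```text
time: 15.6
ee_pos: [0.4374, -0.3721, 0.1597]
tcp_rot: [180.0, -0.1, 156.0]
wrist_force: [0.6, -0.2, -0.0]
opening: 0.044
grasp_force: 61.3
```

Run:
```python
from h import *
c=cam("wrist");s=cam("scene")
p=proj(s,[.48,-.39,.16]).astype(int);print(p)
x0,y0=max(p[0]-75,0),max(p[1]-60,0)
a=cv2.resize(s['color'][y0:y0+120,x0:x0+110],None,fx=3.5,fy=3.5,interpolation=cv2.INTER_CUBIC)
cv2.imwrite("pics/w5.png",np.hstack([c['color'][:,90:470],a[:420]]))
print(bot.get_obs()['wrist_force'],bot.get_obs()['torque'],bot.get_obs()['opening'])
```

```text
[219 136]
[-0.02925738  0.03737834 -0.4423764 ] [ 0.06626214  0.01407083 -0.01475291] 0.04416926374804108
```

View pics/w5.png

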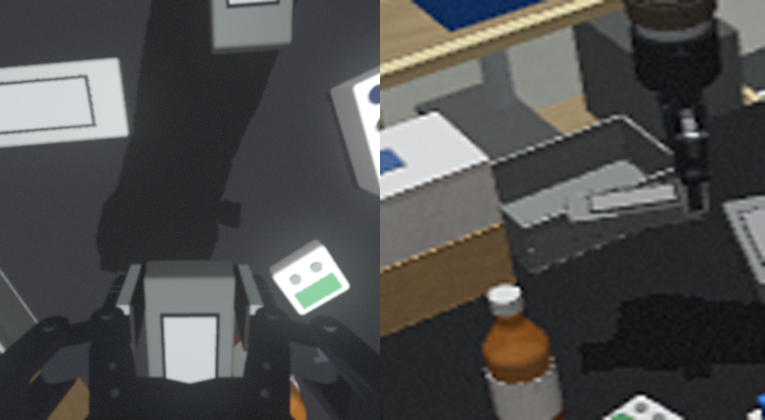

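The cassette is held level by its near end, centred in the jaws (wrist crop (190,277)).

Request:
arm_command(
  series=[
    [0.011, 0.028, 0, 0],
    [0.027, 0.07, 0, 0],
    [0.043, 0.112, 0, 0],
    [0.059, 0.154, 0, 0],
    [0.0753, 0.1963, 0, 0],
  ],
)

```text
time: 16.2
ee_pos: [0.4484, -0.161, 0.1583]
tcp_rot: [180.0, -0.0, 156.0]
wrist_force: [1.1, 0.0, -1.1]
opening: 0.0439
grasp_force: 61.3
```

Request:
arm_command(
  series=[
    [0.0151, 0.0393, 0, -0.084],
    [0.0301, 0.0785, 0, -0.168],
    [0.0452, 0.1178, 0, -0.252],
    [0.0602, 0.157, 0, -0.336],
    [0.0753, 0.1963, 0, -0.418],
  ],
)

```text
time: 16.7
ee_pos: [0.4594, 0.049, 0.1585]
tcp_rot: [180.0, 0.0, -179.8]
wrist_force: [1.1, 0.4, -1.3]
opening: 0.0441
grasp_force: 61.3
```

Request:
arm_command(
  series=[
    [-0.002, 0.045, 0, 0],
    [-0.004, 0.09, 0.01, 0],
    [-0.006, 0.135, 0.025, 0],
    [-0.008, 0.175, 0.04, 0],
    [-0.01, 0.2, 0.055, 0],
  ],
)

```text
time: 17.2
ee_pos: [0.4692, 0.2499, 0.1026]
tcp_rot: [180.0, -0.0, -179.9]
wrist_force: [0.3, -0.6, -0.6]
opening: 0.044
grasp_force: 61.4
```

Run:
```python
from h import *
c=marks("wrist",["cassette_bay","head_edge","lock_grip"])
marks("scene",["cassette_centre","head_edge"])
o=bot.get_obs();print(o['time'],o['q'].round(1),o['tcp_rot'].round(2))
to([.5835,.248,.105],90)
```

```text
wrist cassette_bay 0.31 [280.2 347.2] [0.5691 0.2511]
wrist head_edge 0.35 [121.4 282. ] [0.4371 0.2011]
scene cassette_centre 0.9 [257.5 144.2] [ 0.2872 -0.4678]
scene cassette_centre 0.73 [341.8 275.4] [0.4677 0.1927]
scene cassette_centre 0.59 [297.9 170.8] [ 0.2712 -0.2449]
17.55 [27.7  1.7 -7.4 80.8 -0.  27.8] [1.7998e+02 5.0000e-02 1.7993e+02]
shift [-0.1134  0.0016 -0.0008] turn about tool z -0.0012 or 3.14 q6 27.8 pos [0.4701 0.2466 0.1041] ydir 89.93
```

Request:
arm_command(
  series=[
    [-0.02, 0.001, 0.003, -0.001],
    [-0.04, 0.0012, 0.006, -0.001],
    [-0.06, 0.0014, 0.01, -0.001],
    [-0.08, 0.0014, 0.015, -0.001],
    [-0.095, 0.0014, 0.02, -0.001],
  ],
)

```text
time: 18.05
ee_pos: [0.5663, 0.2476, 0.084]
tcp_rot: [180.0, 0.1, 179.9]
wrist_force: [-0.0, 0.4, -1.2]
opening: 0.0437
grasp_force: 61.4
```

Request:
arm_command(
  series=[
    [-0.005, 0, 0, 0],
    [-0.01, 0, 0, 0],
    [-0.014, 0, 0, 0],
    [-0.0165, 0, 0, 0],
    [-0.0183, 0, 0, 0],
  ],
)

```text
time: 18.55
ee_pos: [0.5831, 0.2488, 0.0838]
tcp_rot: [180.0, 0.0, -179.9]
wrist_force: [-0.6, -0.9, 0.1]
opening: 0.0437
grasp_force: 61.4
```

Run:
```python
from h import *
c=cam("wrist")
s=cam("scene");p=proj(s,[.6,.248,.08]).astype(int);x0,y0=p[0]-60,p[1]-75
a=cv2.resize(s['color'][y0:y0+105,x0:x0+95],None,fx=4,fy=4,interpolation=cv2.INTER_CUBIC)
cv2.imwrite("pics/w6.png",np.hstack([c['color'][:,80:480],a[:420]]))
o=bot.get_obs();print(o['time'],o['ee_pos'],o['wrist_force'])
to([.5837,.248,.06],90)
```

```text
18.65 [0.58306352 0.24879006 0.0836064 ] [-0.047974   -0.36601272 -2.32278861]
shift [-0.0006 -0.0008  0.0236] turn about tool z 0.001 or -3.141 q6 23.0 pos [0.5831 0.2488 0.0836] ydir 90.06
```

View pics/w6.png

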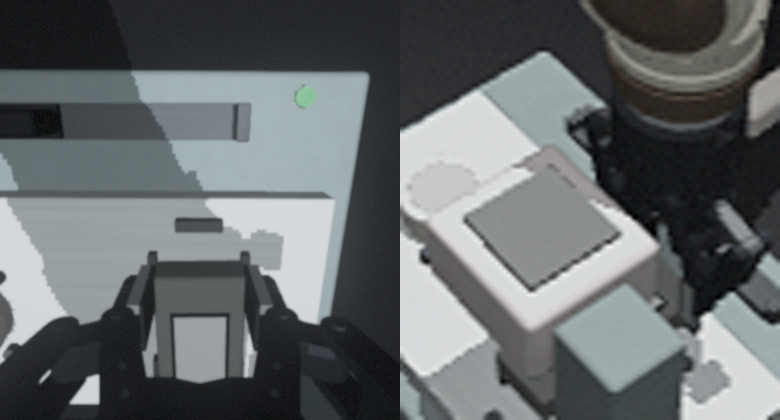

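Run:
```python
from h import *
c=cam("wrist");w=cv2.imread("pics/w6.png")[:,:400]
g=cv2.cvtColor(w,cv2.COLOR_BGR2GRAY)
print("stop col198",[(r,int(g[r,190:208].mean())) for r in range(212,238)])
print("cass",[(r,int(g[r,190:208].mean())) for r in range(254,284)])
print("row 225 cols",[(k,int(g[222:227,k].mean())) for k in list(range(170,182))+list(range(216,230))])
print("row 285 cols",[(k,int(g[268:274,k].mean())) for k in list(range(150,164))+list(range(236,252))])
for r in range(228,234,1): print(r,on_z(c,(278.5,r),.048)[:2].round(4))
for r,z in ((261,.0741),(276,.0941)): print(r,on_z(c,(279.5,r),z)[:2].round(4))
```

```text
stop col198 [(212, 158), (213, 158), (214, 158), (215, 157), (216, 149), (217, 127), (218, 89), (219, 61), (220, 59), (221, 68), (222, 75), (223, 79), (224, 79), (225, 79), (226, 79), (227, 79), (228, 78), (229, 77), (230, 79), (231, 90), (232, 117), (233, 142), (234, 155), (235, 158), (236, 159), (237, 160)]
cass [(254, 162), (255, 162), (256, 161), (257, 159), (258, 156), (259, 146), (260, 122), (261, 85), (262, 61), (263, 56), (264, 56), (265, 56), (266, 57), (267, 57), (268, 56), (269, 56), (270, 57), (271, 56), (272, 56), (273, 56), (274, 57), (275, 59), (276, 64), (277, 73), (278, 80), (279, 86), (280, 90), (281, 92), (282, 94), (283, 94)]
row 225 cols [(170, 159), (171, 160), (172, 158), (173, 148), (174, 127), (175, 96), (176, 80), (177, 79), (178, 78), (179, 77), (180, 77), (181, 78), (216, 80), (217, 79), (218, 79), (219, 80), (220, 80), (221, 86), (222, 119), (223, 167), (224, 198), (225, 208), (226, 210), (227, 209), (228, 210), (229, 210)]
row 285 cols [(150, 47), (151, 40), (152, 37), (153, 36), (154, 38), (155, 44), (156, 51), (157, 54), (158, 56), (159, 56), (160, 56), (161, 56), (162, 55), (163, 55), (236, 58), (237, 60), (238, 61), (239, 58), (240, 59), (241, 60), (242, 57), (243, 52), (244, 47), (245, 45), (246, 45), (247, 46), (248, 50), (249, 60), (250, 70), (251, 77)]
228 [0.5689 0.2486]
229 [0.5696 0.2486]
230 [0.5702 0.2486]
231 [0.5709 0.2486]
232 [0.5715 0.2486]
233 [0.5722 0.2486]
261 [0.5779 0.2492]
276 [0.5757 0.2491]
```

The head is clear of the gripper. The end stop is at crop (198,225), and it lines up with the cassette to within 0.5 mm. Lowering now.

Request:
arm_command(
  series=[
    [0, -0.0006, 0.008, 0.001],
    [0, -0.0006, 0.016, 0.001],
    [0, -0.0006, 0.023, 0.001],
    [0, -0.0006, 0.027, 0.001],
    [0, -0.0006, 0.03, 0.001],
  ],
)

```text
time: 19.2
ee_pos: [0.5828, 0.248, 0.0526]
tcp_rot: [-180.0, -0.0, 180.0]
wrist_force: [-1.2, 0.4, -1.1]
opening: 0.0442
grasp_force: 61.4
```

Request:
arm_command(
  series=[
    [0, 0, 0.001, 0],
    [0, 0, 0.002, 0],
    [0, 0, 0.003, 0],
    [0, 0, 0.0035, 0],
    [0, 0, 0.0035, 0],
  ],
)

```text
time: 19.7
ee_pos: [0.5832, 0.2482, 0.05]
tcp_rot: [180.0, 0.0, 180.0]
wrist_force: [0.6, 1.3, -0.4]
opening: 0.0439
grasp_force: 61.5
```

Request:
arm_command(
  series=[
    [0, 0, 0.0003, 0],
    [0, 0, 0.0006, 0],
    [0, 0, 0.0009, 0],
    [0, 0, 0.0012, 0],
    [0, 0, 0.0012, 0],
  ],
)

```text
time: 20.2
ee_pos: [0.5832, 0.2482, 0.0496]
tcp_rot: [180.0, 0.0, 180.0]
wrist_force: [-3.3, -0.3, 6.1]
opening: 0.0443
grasp_force: 62.2
```

Request:
arm_command(
  series=[
    [0, 0, -0.0008, 0],
    [0, 0, -0.0008, 0],
    [0, 0, -0.0008, 0],
    [0, 0, -0.0008, 0],
    [0, 0, -0.0008, 0],
  ],
  hand=0.058,
)

```text
time: 20.7
ee_pos: [0.583, 0.2481, 0.0493]
tcp_rot: [-180.0, -0.0, 180.0]
wrist_force: [-0.5, 0.5, -0.2]
opening: 0.0577
grasp_force: 0.0
```

Request:
arm_command(
  series=[
    [0, 0, -0.008, 0],
    [0, 0, -0.02, 0],
    [0.01, 0, -0.03, 0],
    [0.04, 0, -0.04, 0],
    [0.07, 0, -0.05, 0],
  ],
)

```text
time: 21.2
ee_pos: [0.5121, 0.2481, 0.1007]
tcp_rot: [180.0, 0.0, 180.0]
wrist_force: [-1.0, -0.3, 0.8]
opening: 0.0578
grasp_force: 0.0
```

Run:
```python
from h import *
c=marks("wrist",["cassette_centre","cassette_bay","dish_centre","lock_grip"])
s=cam("scene");a=cv2.resize(s['color'][225:355,215:385],None,fx=3,fy=3,interpolation=cv2.INTER_CUBIC)
w=c['color'];cv2.imwrite("pics/w7.png",np.hstack([w[20:410,50:320*1+0],a])[:, :800])
cv2.imwrite("pics/w7.png",np.vstack([np.hstack([cv2.resize(w,(400,300)),cv2.resize(a,(400,300))])]))
o=bot.get_obs();print(o['time'],o['ee_pos'],o['wrist_force'])
```

```text
wrist dish_centre 0.49 [279.6 382.8] [0.6765 0.2486]
wrist lock_grip 0.81 [113.8 231. ] [0.5078 0.1354]
21.5 [0.51346626 0.24820388 0.09981111] [ 0.25447905  0.02284342 -0.68215547]
```

View pics/w7.png

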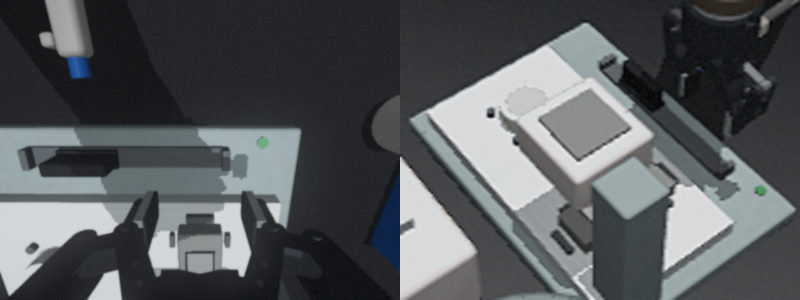

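Both samples lie in their stops: the near stops flank the cassette symmetrically at (172,240) and (227,240), and the dish is among its pins. The lock grip is at about (0.507, 0.135), so it's time to push it.

Request:
arm_command(
  series=[
    [0.002, -0.035, 0, 0],
    [0.004, -0.075, 0, 0],
    [0.007, -0.115, 0, 0],
    [0.007, -0.15, 0, 0],
    [0.007, -0.166, 0, 0],
  ],
  hand=0,
  grip_force=20,
)

```text
time: 22.0
ee_pos: [0.5062, 0.0794, 0.0991]
tcp_rot: [-180.0, -0.0, 179.9]
wrist_force: [1.1, 0.7, 0.9]
opening: 0.0
grasp_force: 0.0
```

Request:
arm_command(
  series=[
    [0, 0, 0, 0],
    [0, 0, 0, 0],
    [0, 0, 0, 0],
    [0, 0, 0, 0],
    [0, 0, 0, 0],
  ],
)

```text
time: 22.5
ee_pos: [0.5061, 0.0828, 0.0994]
tcp_rot: [180.0, -0.0, -179.9]
wrist_force: [1.4, -0.0, 0.2]
opening: -0.0
grasp_force: 0.0
```

Run:
```python
from h import *
c=marks("wrist",["lock_grip","dish_bay","dish_centre"])
for d in bot.find_in("wrist","lock_grip")[:2]: print(d,on_z(c,d['location'],.05))
g=cv2.cvtColor(c['color'],cv2.COLOR_BGR2GRAY)
r=int(round(proj(c,[.506,.135,.062])[1]));k0=int(proj(c,[.506,.135,.062])[0])
print(r,k0,[(k,int(g[r-2:r+3,k].mean()),round(float(on_z(c,(k,r),.062)[1]),3)) for k in range(k0-60,k0+60,4)])
o=bot.get_obs();print(o['time'],o['ee_pos'],o['wrist_force'],o['opening'])
```

```text
wrist lock_grip 0.89 [355.8 236.6] [0.5054 0.1353]
wrist dish_centre 0.8 [285.4 390.1] [0.6778 0.0892]
{'location': [355.0, 237.3], 'confidence': 0.86} [0.50382134 0.13351191 0.05      ]
248 361 [(301, 108, 0.097), (305, 115, 0.099), (309, 140, 0.102), (313, 78, 0.104), (317, 39, 0.107), (321, 40, 0.109), (325, 41, 0.112), (329, 42, 0.115), (333, 43, 0.117), (337, 43, 0.12), (341, 42, 0.122), (345, 44, 0.125), (349, 43, 0.127), (353, 43, 0.13), (357, 42, 0.132), (361, 52, 0.135), (365, 62, 0.137), (369, 63, 0.14), (373, 62, 0.142), (377, 61, 0.145), (381, 61, 0.147), (385, 61, 0.15), (389, 60, 0.152), (393, 60, 0.155), (397, 58, 0.157), (401, 58, 0.16), (405, 66, 0.163), (409, 166, 0.165), (413, 168, 0.168), (417, 169, 0.17)]
22.75 [0.50605378 0.08231418 0.09949651] [ 0.2152003  -0.54158086 -0.33411935] 8.92345554500734e-05
```

Request:
arm_command(
  series=[
    [0, -0.001, 0.015, 0],
    [0, -0.001, 0.03, 0],
    [0, -0.001, 0.045, 0],
    [0, -0.001, 0.053, 0],
    [0, -0.001, 0.0565, 0],
  ],
)

```text
time: 23.25
ee_pos: [0.5052, 0.081, 0.0413]
tcp_rot: [-180.0, -0.1, 180.0]
wrist_force: [0.6, 1.0, 0.4]
opening: 0.0
grasp_force: 0.0
```

Request:
arm_command(
  series=[
    [0, 0.006, 0, 0],
    [0, 0.014, 0, 0],
    [0, 0.024, 0, 0],
    [0, 0.036, 0, 0],
    [0, 0.048, 0, 0],
  ],
)

```text
time: 23.75
ee_pos: [0.5063, 0.1303, 0.0434]
tcp_rot: [180.0, 0.0, -180.0]
wrist_force: [1.6, -3.0, -1.1]
opening: -0.0002
grasp_force: 1.2
```

Request:
arm_command(
  series=[
    [0, 0.01, 0, 0],
    [0, 0.02, 0, 0],
    [0, 0.03, 0, 0],
    [0, 0.038, 0, 0],
    [0, 0.045, 0, 0],
  ],
)

```text
time: 24.25
ee_pos: [0.5061, 0.1749, 0.0431]
tcp_rot: [180.0, 0.0, -180.0]
wrist_force: [1.1, -2.3, 1.1]
opening: 0.0001
grasp_force: 1.1
```

Request:
arm_command(
  series=[
    [0, 0.003, 0, 0],
    [0, 0.006, 0, 0],
    [0, 0.009, 0, 0],
    [0, 0.012, 0, 0],
    [0, 0.015, 0, 0],
  ],
)

```text
time: 24.75
ee_pos: [0.506, 0.1892, 0.043]
tcp_rot: [180.0, -0.0, 180.0]
wrist_force: [1.2, -2.8, 1.3]
opening: -0.0003
grasp_force: 1.1
```

Sliding at about 2 N. I'll keep going slowly to the end stop.

Request:
arm_command(
  series=[
    [0, 0.002, 0, 0],
    [0, 0.004, 0, 0],
    [0, 0.005, 0, 0],
    [0, 0.006, 0, 0],
    [0, 0.006, 0, 0],
  ],
)

```text
time: 25.25
ee_pos: [0.5061, 0.195, 0.043]
tcp_rot: [-180.0, 0.0, 180.0]
wrist_force: [0.2, -3.1, 2.5]
opening: 0.0005
grasp_force: 1.7
```

Request:
arm_command(
  series=[
    [0, 0.001, 0, 0],
    [0, 0.002, 0, 0],
    [0, 0.003, 0, 0],
    [0, 0.003, 0, 0],
    [0, 0.003, 0, 0],
  ],
)

```text
time: 25.75
ee_pos: [0.506, 0.1954, 0.0431]
tcp_rot: [-179.7, 0.0, 179.9]
wrist_force: [0.6, -17.5, 6.4]
opening: 0.0003
grasp_force: 9.1
```

The force rose to 17 N at y = 0.195, where the stop should be. Now I'll back off, rise and verify.

Request:
arm_command(
  series=[
    [0, -0.006, 0, 0],
    [0, -0.012, 0, 0],
    [0, -0.015, -0.02, 0],
    [0.01, -0.015, -0.06, 0],
    [0.04, -0.015, -0.1, 0],
  ],
)

```text
time: 26.25
ee_pos: [0.4661, 0.183, 0.1432]
tcp_rot: [180.0, -0.1, 180.0]
wrist_force: [-0.6, 0.0, 1.2]
opening: 0.0001
grasp_force: 0.0
```

Request:
arm_command(
  series=[
    [0.03, 0, -0.03, 0],
    [0.06, 0, -0.05, 0],
    [0.09, 0, -0.06, 0],
    [0.12, 0, -0.06, 0],
    [0.12, 0, -0.06, 0],
  ],
)

```text
time: 26.75
ee_pos: [0.3439, 0.1834, 0.204]
tcp_rot: [179.9, 0.1, -179.9]
wrist_force: [1.1, -0.2, -0.2]
opening: -0.0004
grasp_force: 0.0
```

Run:
```python
from h import *
Z['dish_centre']=.053;Z['cassette_centre']=.05
o=bot.get_obs();print(o['time'],o['ee_pos'],o['wrist_force'])
T=["lock_grip","dish_centre","cassette_centre","dish_bay","cassette_bay"]
c=marks("wrist",T,k=2);marks("scene",T,k=3)
w=c['color'];g=cv2.cvtColor(w,cv2.COLOR_BGR2GRAY)
for nm,P in (("lock z.062",[.506,.24,.062]),):
    u,r=proj(c,P).astype(int);print(nm,u,r,[(int(g[r-2:r+2,k].mean()),round(float(on_z(c,(k,r),.062)[1]),3)) for k in range(u-40,min(u+40,559),3)])
# cassette edges vs side stops at x of near half, z top .06
for x,z in ((.615,.06),(.594,.048)):
    u,r=proj(c,[x,.248,z]).astype(int);print(x,u,r,[(int(g[r-1:r+2,k].mean()),round(float(on_z(c,(k,r),z)[1]*1000),1)) for k in range(u-34,min(u+34,559),1)])
cv2.imwrite("pics/end.png",w)
```

```text
26.75 [0.34385008 0.18336242 0.20397833] [ 1.06021217 -0.17579235 -0.18098796]
wrist lock_grip 0.54 [326.9 332.1] [0.5082 0.24  ]
scene lock_grip 0.64 [342.9 284. ] [0.5061 0.2351]
scene dish_centre 0.61 [269.5 272.4] [0.6349 0.0936]
scene dish_centre 0.21 [184.6 261.7] [ 0.7922 -0.0773]
scene cassette_centre 0.74 [187.  197.2] [ 0.6586 -0.3145]
scene cassette_centre 0.73 [301.6 166.7] [ 0.2801 -0.2137]
scene cassette_centre 0.69 [252.4 146.4] [ 0.3414 -0.4172]
scene dish_bay 0.95 [269.3 277.2] [0.6389 0.0973]
lock z.062 329 340 [(48, 0.195), (46, 0.198), (45, 0.202), (45, 0.205), (47, 0.208), (45, 0.212), (45, 0.215), (44, 0.218), (45, 0.222), (46, 0.225), (45, 0.229), (48, 0.232), (45, 0.235), (46, 0.239), (47, 0.242), (50, 0.245), (50, 0.249), (55, 0.252), (61, 0.255), (64, 0.259), (64, 0.262), (63, 0.265), (64, 0.269), (59, 0.272), (56, 0.275), (56, 0.279), (57, 0.282)]
0.615 330 411 [(40, 205.0), (41, 206.2), (41, 207.5), (40, 208.7), (40, 209.9), (42, 211.2), (41, 212.4), (41, 213.7), (38, 214.9), (41, 216.1), (39, 217.4), (38, 218.6), (40, 219.8), (36, 221.1), (36, 222.3), (41
[... 884 characters left out ...]
45, 222.8), (43, 224.0), (44, 225.3), (44, 226.5), (44, 227.8), (45, 229.0), (42, 230.3), (43, 231.5), (44, 232.8), (43, 234.0), (44, 235.3), (49, 236.5), (57, 237.8), (63, 239.0), (64, 240.3), (66, 241.5), (63, 242.8), (64, 244.0), (63, 245.3), (58, 246.5), (50, 247.8), (46, 249.0), (43, 250.3), (41, 251.5), (41, 252.8), (43, 254.0), (43, 255.3), (42, 256.5), (43, 257.8), (43, 259.0), (43, 260.3), (41, 261.5), (42, 262.8), (42, 264.1), (45, 265.3), (43, 266.6), (42, 267.8), (41, 269.1), (43, 270.3), (44, 271.6), (50, 272.8), (53, 274.1), (55, 275.3), (58, 276.6), (56, 277.8), (58, 279.1), (55, 280.3), (54, 281.6), (52, 282.8), (50, 284.1), (47, 285.3), (45, 286.6), (46, 287.8), (44, 289.1)]
```

The lock grip reads y = 0.240, which matches its end stop. Both samples touched down at their flat heights inside the stops, and the arm is clear. Handing in.

```bash
python3 -c "
from workcell import bot
print(bot.job_done())"
```

```text
the job is handed in; nothing more can be done
None
```

The dish and the cassette are set down between their stops and let go, the lock grip is pushed to its end stop on the scan-head side, and the job is handed in at about 27 s of robot time; `bot.job_done()` returned no verdict.

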